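# Dial the baking-bead jar wide open and tip it into the tart tin

## Robot

A 7-joint arm with a two-finger parallel gripper is mounted at the origin on the work surface. World frame = base frame: x ahead of the robot, y to its left, z up, the work surface at z = 0. Lengths are in m, angles in rad, forces in N, time in s.
With the tool pointing down it reaches from about 0.4 to 0.9 m from the base axis. Payload 5.5 kg.
Tool frame: the origin (TCP) lies at the very end of the fingers, on their centre line; the grasp point (between the pads) lies 19 mm behind it; z points along the fingers, y is the direction in which the jaws open and shut (so a half turn about z gives the same grasp; the last joint's range is limited). The gripper opens to 92 mm and grips with 3 to 60 N. Pads are 19 mm wide; open, the fingers measure 130 mm over their backs; the gripper's body (75 mm by 190 mm) begins 47 mm behind the grasp point.
Start: joints at [1.512, 0.501, -0.427, 1.55, 0.221, 1.138, -0.21], TCP at [0.206, -0.617, 0.227] pointing down, gripper open.
Joint ranges: [-2.88, 2.88], [-0.31, 2.03], [-1.54, 1.56], [0.2, 2.42], [-1.41, 4.55], [0.19, 2.02], [-2.57, 2.57]. Speed limits (rad/s): [2.57, 2.57, 3.14, 3.14, 3.14, 3.14, 3.14].

## Interface

Orientations are given as a unit quaternion [x, y, z, w].
In Python, from workcell import sense, camera, camera_params, close_job gives the robot as it stands. The module is installed in compiled form; this text tells all that it offers.
- The arm moves only by the tool carry_out, never from a script. Its arguments are lists of equal length, an entry for each row: "translation": the shift along the tool's x, y, z in cm, a list of three; "roll": the turn about the tool's z in rad. In form: {"translation": [[x, y, z], ...], "roll": [roll, ...]}. A call has exactly 5 rows; each row is the pose to reach, as a shift and turn from the pose commanded when the call began, along the tool's axes at that moment; what a row does not reach only later rows make up. A row lasts 1/12 s, in which the tool goes at most 41.7 mm and 7.16 degrees, less where a joint would pass 70% of its speed; a pose out of reach is approached as far as the arm can. A call with a gripper value outside its range is refused whole. "claw" is the opening, from -1 (shut) to 1 (fully open), set as the call begins (left out, the last holds). The fingers move at their own pace and stop on an object; the grip force is fixed at half the most. Time passes only in rows, so rows that repeat a pose let the fingers close, or fill a call up. It gives the time, the measured TCP pose, the force and the opening at its end, in the units of the state.
- sense(): the state, without advancing time (a new reading comes with each control period).
- camera(name): name is "side" or "top"; returns the picture (400x640x3 uint8, red, green, blue); there is no depth.
- camera_params(name): a dict with "mtx" (3x3 intrinsics, pixels), "xyz" and "attitude" of the camera in the world. Camera axes: x right, y up, looking along -z (the intrinsics and any distortion apply to the point x, -y, -z); pixel columns grow to the right and rows downward; lengths in m; the calibration is good to about 2 mm. A picture is of the moment at which its call begins. camera_params takes no time and is no camera call.
- close_job(): hands the job in, once; it reports no verdict.
The state is a dict: "time_s": time; "joints": joint angles; "qd": joint speeds; "effort": joint torques, N m; "tcp_pos": TCP position; "tool_rot": TCP orientation; "ft_force": force on the tool from outside, world axes, zero at the start; "wrist_torque": the same for the moment, N m; "opening": opening from 0.0 (shut) to 1.0 (fully open).
Only numpy, scipy, OpenCV 4.12 (cv2) and the standard library are available. Lean on these libraries where they do the work, as an engineer would, in place of code of your own. Each camera call takes 0.05 s, during which the arm holds its last target. There are 200 camera calls.

## Task

In the cooking studio, use the jar with the green dial lid (white ceramic baking beads inside): turn its dial so that the largest opening is over the yellow spout while the jar stands upright, then tip the jar over towards its spout in its swing stand, so that all three beads roll out and end up in the dark tart tin. Do not tip the red-dial jar, and let go of everything at the end.

Things in the scene. Friction and masses are not known exactly. Their poses are not given: they have to be found in the camera images.
- green_stand: fixed steel swing stand of the green jar: base plate 125 x 150 x 12 mm, two posts 135 mm tall standing 62 mm either side of the jar. Clear jar 80 mm across, 100 mm tall, from 90 to 190 mm above the table, dial on top. Origin: on the table under the upright jar's axis; x axis: the way the yellow spout points, towards the tin; y: the pivot axis (level); z up.
- green_grip (a point): top centre of the grip bar on the GREEN dial lid (flat disc 88 mm across, 6 mm thick). Bar 60 mm long, 12 mm wide, 26 mm tall above the disc; this point is 222 mm above the table while the jar is upright. x axis: from the dial's centre to its largest opening (30 x 38 mm, beside the bar); y: along the bar; z up. Across the bar are groups of 10 mm and 4 mm holes, too small for the beads.
- green_dial (a joint): turn of the green dial on its jar, rad: 0 = largest opening exactly over the yellow spout, positive = counter-clockwise seen from above; range -2.2 to 2.2, starts between -1.4 and -0.85; stays where it is left (friction 0.05 N m).
- green_cradle (a joint): tilt of the green jar in its stand about a level pivot 102 mm below the top of the grip bar, rad: 0 = upright (start, and a stop backwards), grows as it tips towards its yellow spout; 2.0 = stop, mouth down over the tin. A light push (a few N) high on the side opposite the spout tips it; past about 0.45 rad it falls over slowly by itself (about 2 s).
- tin: dark steel tart tin, open on top, 174 mm across the rim, 42 mm tall, 3 mm wall, standing loose on the table in front of the green jar's spout, its centre about 135 mm from the jar's axis; it is already in place. Origin: centre of its underside.
- bead1_center (a point): centre of a white ceramic baking bead, a ball 16 mm across, 10 g; starts in the green jar
- bead2_center (a point): centre of the second bead, the same
- bead3_center (a point): centre of the third bead, the same
- red_grip (a point): top centre of the grip bar of the RED dial lid on the other jar (same build and size, brown beads inside, a white bowl in front of it): a bystander to be left upright. The two stands swap places from start to start.
Not all that is in view belongs to the job. Leave any blue look-alike of the tin alone.

How it is judged:
On the way, in this order (a step that is already met when the one before it is completed fails the run):
1. the green dial's largest opening is over the spout while the jar is upright (value of joint green_dial between -0.25 and 0.25 rad and value of joint green_cradle below 0.2 rad), for 0.2 s.
2. the green jar is tipped well over towards its spout (value of joint green_cradle above 1.6 rad), for 0.2 s.
At the end, for the whole second after the job is handed in: all three white beads lie inside the tart tin (centres within 82 mm of its axis and less than 40 mm above its underside) and the tin stands level within 10 degrees (horizontal distance between each of bead1_center, bead2_center, bead3_center and tin below 0.082 m and z of each of bead1_center, bead2_center, bead3_center in the frame of tin below 0.04 m and angle between tin's own z axis and vertical below 0.17 rad); the robot touches nothing.
It fails at once if the red-dial jar is tipped (its grip bar moved by more than 30 mm) (distance of red_grip from where it was at the start of the episode above 0.03 m).
It also fails if it takes over 48 s, if anything falls off the work surface, if the arm or the gripper's body presses on something with over 40 N, if the wrist force passes 120 N, or if a joint passes its speed limit or range.

## Working session

There is one attempt and no reset: what is moved stays moved. The work goes in short steps, Python scripts to look and compute and a tool call to move; the robot and the scene stay as the last step left them, time stands still between calls to the robot, and variables do not carry over. Pictures are saved under pics/ and viewed, about 8 in all and at most 12, crops included, and the job is handed in when it is done.

Besides the shell and the picture viewer there is one more tool, called after "Emit:" as name([rows], argument=value, ...), one row to a line, values as JSON. carry_out: Moves the arm, as the interface text tells. Its arguments: {"type":"object","properties":{"translation":{"type":"array","items":{"type":"array","items":{"type":"number"}}},"roll":{"type":"array","items":{"type":"number"}},"claw":{"type":"number"}},"required":["translation","roll"]}

```bash
mkdir -p pics; python3 - <<'E'
from workcell import *
import cv2,json
for n in("side","top"):
    cv2.imwrite(f"pics/{n}0.png",camera(n)[:,:,::-1]); print(n,camera_params(n))
print(sense())
E
```

```text
side {'mtx': array([[444.15782862,   0.        , 320.63938778],
       [  0.        , 444.15782862, 201.56120844],
       [  0.        ,   0.        ,   1.        ]]), 'xyz': array([0.39231281, 0.67066044, 0.81980352]), 'attitude': array([-0.00672173,  0.39541379,  0.91798943, -0.02996932])}
top {'mtx': array([[517.40727087,   0.        , 326.61099819],
       [  0.        , 517.40727087, 198.18178502],
       [  0.        ,   0.        ,   1.        ]]), 'xyz': array([ 0.2875845 , -0.05770536,  1.64440015]), 'attitude': array([ 0.03156765, -0.03901714, -0.69913463,  0.71322641])}
{'time_s': 0.1, 'joints': array([ 1.51221186,  0.50180154, -0.4267717 ,  1.55132093,  0.22080574,
        1.13832397, -0.21029593]), 'qd': array([ 1.11516502e-03, -1.80796312e-03, -2.47219051e-03, -1.84047355e-03,
       -2.44432765e-03, -1.13389363e-03,  6.34801089e-05]), 'effort': array([-1.17974117e-02, -5.67862558e+01, -5.83849713e+00, -2.79908538e+01,
       -6.89289998e-02,  2.41629558e-02,  3.93038954e-05]), 'tcp_pos': array([ 0.20530819, -0.61605696,  0.22575938]), 'tool_rot': array([ 9.87082855e-01,  1.60208066e-01, -1.19847355e-04, -8.93134517e-04]), 'ft_force': array([-0.43982049, -0.22107163,  0.23004696]), 'wrist_torque': array([ 0.01719014,  0.01098209, -0.10038636]), 'opening': 0.9954882167967841}
```

View pics/top0.png

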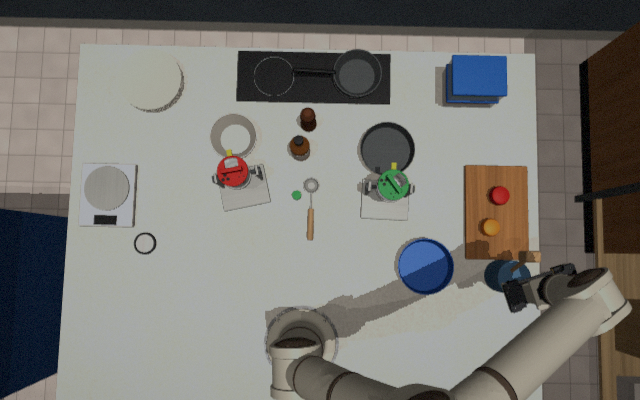

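View pics/side0.png

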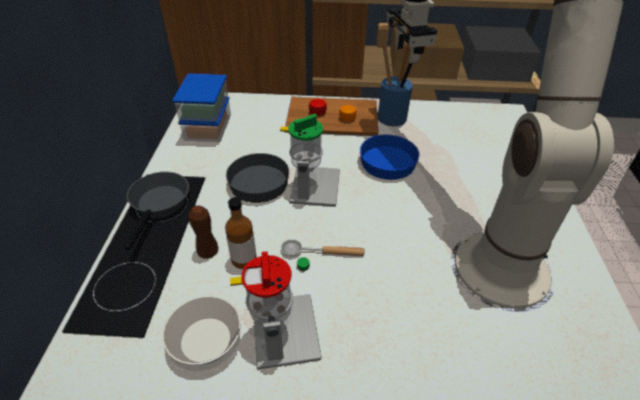

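The green-dial jar is at top (394,185) and side (305,128). The red-dial jar at top (233,171) is the bystander. The dark tin is at top (387,148), and the blue look-alike at (425,266). Next I'll confirm this in an enlarged crop.

```bash
cat > h.py <<'E'
import numpy as np,cv2
from workcell import *
from scipy.spatial.transform import Rotation as R
def ray(n,u,v):
    p=camera_params(n);d=np.linalg.inv(p['mtx'])@[u,v,1];d=R.from_quat(p['attitude']).apply(d*[1,-1,-1]);return p['xyz'],d
def atz(n,u,v,z):
    o,d=ray(n,u,v);return o+d*(z-o[2])/d[2]
def proj(n,X):
    p=camera_params(n);c=R.from_quat(p['attitude']).inv().apply(np.atleast_2d(X)-p['xyz'])*[1,-1,-1];q=c@p['mtx'].T;return q[:,:2]/q[:,2:]
E
python3 - <<'E'
from h import *
a=cv2.imread('pics/top0.png')[120:230,340:440];b=cv2.imread('pics/side0.png')[100:210,255:355]
cv2.imwrite('pics/c0.png',np.hstack([cv2.resize(i,(400,440),interpolation=cv2.INTER_CUBIC) for i in(a,b)]))
im=cv2.imread('pics/top0.png');h=cv2.cvtColor(im,cv2.COLOR_BGR2HSV)
for n in('top','side'):
    im=cv2.imread(f'pics/{n}0.png');h=cv2.cvtColor(im,cv2.COLOR_BGR2HSV)
    for c,lo,hi in(('g',(50,120,60),(75,255,255)),('y',(22,150,120),(34,255,255))):
        k,_,s,ce=cv2.connectedComponentsWithStats(cv2.inRange(h,lo,hi))
        for i in range(1,k):
            if s[i,4]>8: print(n,c,s[i],ce[i].round(1))
print(atz('top',394,185,.2),atz('top',387,150,.042),atz('top',233,171,.2),atz('top',394,167,.19),atz('side',305,127,.21))
E
```

```text
top g [378 170  31  30 528] [391.7 185.4]
top g [292 191   9   8  54] [296.2 194.5]
top y [227 150   5   6  27] [228.8 152.7]
top y [391 163   5   6  25] [393.4 165.6]
side g [289 114  34  26 498] [305.9 128.9]
side g [298 258  11  11  98] [302.8 262.8]
side y [281 127   7   4  23] [283.9 128.2]
side y [231 277  11   8  68] [235.6 280.4]
[ 0.47367182 -0.26063161  0.2       ] [ 0.6045287  -0.26006673  0.042     ] [0.50392525 0.19339908 0.2       ] [ 0.5265915  -0.26170668  0.19      ] [ 0.47804887 -0.23328273  0.21      ]
```

View pics/c0.png

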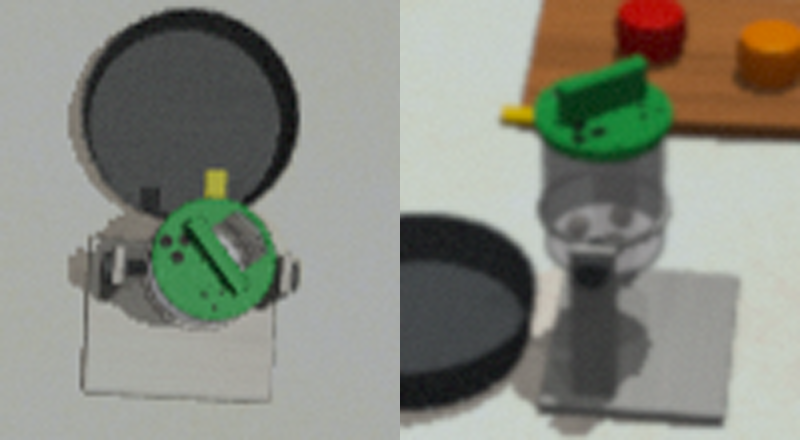

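```bash
python3 - <<'E'
from h import *
print('disc top',atz('top',393.3,184.8,.196),'side',atz('side',305.75,128,.193))
p=[atz('top',361,218,.012),atz('top',407.5,220,.012)];d=p[1]-p[0];print('plate yaw',np.arctan2(d[0],-d[1]),np.linalg.norm(d))
print('plate left edge', np.array(atz('top',362.5,182,.012))-p[0])
a,b=atz('side',294.5,124.25,.222),atz('side',316.25,115,.222);print('bar side',a,b,(a+b)/2,np.linalg.norm(a-b),np.arctan2(*(a-b)[[0,1]]))
a,b=atz('top',387.5,175.5,.21),atz('top',398.75,193,.21);d=a-b;print('bar top',(a+b)/2,np.linalg.norm(d),np.arctan2(d[1],d[0]))
print('spout',atz('top',393.5,164.5,.19), 'tin',atz('top',340+192/4,120+112/4,.042))
# refine bar orientation: bar axis angle from disc-hole image, rectified top view at z=.222
c=np.array([.473,-.259]);s=.06
g=np.array([[c[0]+s,c[1]+s,.209],[c[0]+s,c[1]-s,.209],[c[0]-s,c[1]-s,.209],[c[0]-s,c[1]+s,.209]])
for n in('top','side'):
    im=cv2.imread(f'pics/{n}0.png');H=cv2.getPerspectiveTransform(proj(n,g).astype(np.float32),np.float32([[0,0],[400,0],[400,400],[0,400]]))
    cv2.imwrite(f'pics/r{n}.png',cv2.warpPerspective(im,H,(400,400),flags=cv2.INTER_CUBIC))
cv2.imwrite('pics/r.png',np.hstack([cv2.imread('pics/rtop.png'),cv2.imread('pics/rside.png')]))
E
```

```text
disc top [ 0.47471523 -0.25920972  0.196     ] side [ 0.47820204 -0.25424282  0.193     ]
plate yaw -0.022923558619852392 0.14730625108495105
plate left edge [ 0.11482693 -0.00331477  0.        ]
bar side [ 0.50244639 -0.22516944  0.222     ] [ 0.45320732 -0.26978757  0.222     ] [ 0.47782685 -0.2474785   0.222     ] 0.06644745248119646 0.8345920595577759
bar top [ 0.47448529 -0.25673652  0.21      ] 0.05817849765644075 0.5791896221246735
spout [ 0.53376082 -0.26023475  0.19      ] tin [ 0.61098331 -0.26316862  0.042     ]
```

View pics/r.png

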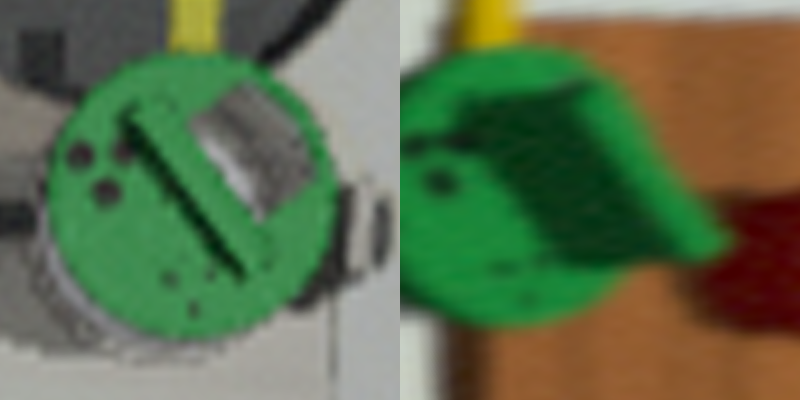

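The crop confirms the target. The clear jar with the green dial is the one, with its yellow spout pointing at the dark tin. The largest opening points up and to the right, so the dial is at about −0.92 rad. Before moving, I'll check the utensil holder near the start pose.

```bash
python3 - <<'E'
from h import *
for z in(.0,.12): print(z,'holder top',atz('top',510,275,z),'side',atz('side',395,85 if z else 118,z))
t=sense()['tcp_pos'];print('tcp px',proj('top',t),proj('side',t))
print('utensil tips side at ', [atz('side',392,25,z) for z in(.2,.25,.3)])
a=cv2.imread('pics/top0.png')[230:330,470:600];b=cv2.imread('pics/side0.png')[0:135,350:480]
cv2.imwrite('pics/c1.png',np.hstack([cv2.resize(a,(390,400)),cv2.resize(b,(390,400))]))
E
```

```text
0.0 holder top [ 0.22048778 -0.65764972  0.        ] side [ 0.21045019 -0.62130051  0.        ]
0.12 holder top [ 0.22538415 -0.61386882  0.12      ] side [ 0.22535871 -0.62455544  0.12      ]
tcp px [[525.06582435 284.33049594]] [[406.31855279  54.76623918]]
utensil tips side at  [array([ 0.22891957, -0.90413213,  0.2       ]), array([ 0.24210062, -0.77709247,  0.25      ]), array([ 0.25528167, -0.65005281,  0.3       ])]
```

View pics/c1.png

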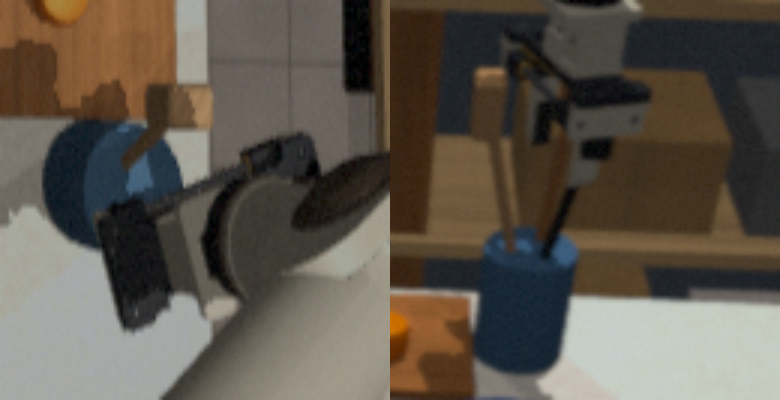

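The gripper is right above the utensil holder, at about (0.22, −0.62), so I'll lift straight up before crossing.

Emit:
carry_out([
  [0, 0, -2],
  [0, 0, -5],
  [0, 0, -8],
  [0, 0, -11],
  [0, 0, -14],
], roll=[0, 0, 0, 0, 0])

```text
time_s: 0.52
tcp_pos: [0.2054, -0.6162, 0.3675]
tool_rot: [0.987, 0.16, -0.0, -0.001]
ft_force: [0.0, 0.0, -0.3]
opening: 1.001
```

Emit:
carry_out([
  [2, -1.4, 0],
  [4.8, -3.3, 0],
  [7.6, -5.2, 0],
  [10.4, -7.2, 0],
  [13.2, -9.1, 0],
], roll=[0, 0, 0, 0, 0])

```text
time_s: 0.93
tcp_pos: [0.3026, -0.4869, 0.3663]
tool_rot: [0.987, 0.16, -0.0, -0.0]
ft_force: [1.7, -0.7, 0.7]
opening: 1.005
```

Emit:
carry_out([
  [2.8, -1.9, 0],
  [5.6, -3.8, 0],
  [8.4, -5.7, 0],
  [11.0, -7.6, 0],
  [13.2, -9.1, 0],
], roll=[0, 0, 0, 0, 0])

```text
time_s: 1.35
tcp_pos: [0.3997, -0.3577, 0.3666]
tool_rot: [0.987, 0.161, -0.0, -0.0]
ft_force: [0.3, -0.3, -0.5]
opening: 1.0
```

Emit:
carry_out([
  [2.5, -1.7, 1],
  [5.0, -3.4, 2],
  [7.5, -5.2, 3],
  [10.3, -7.1, 4],
  [10.3, -7.1, 4],
], roll=[-0.08, -0.16, -0.24, -0.3, -0.3])

```text
time_s: 1.77
tcp_pos: [0.4766, -0.2524, 0.325]
tool_rot: [0.95, 0.312, 0.001, -0.002]
ft_force: [0.7, 1.1, 0.3]
opening: 1.0
```

```bash
python3 - <<'E'
from h import *
s=sense();print(s['tcp_pos'],R.from_quat(s['tool_rot']).as_matrix().round(3),s['joints'])
a=camera('side')[70:230,230:400];b=camera('top')[110:250,320:480]
cv2.imwrite('pics/c2.png',np.hstack([cv2.resize(i,(400,400),interpolation=cv2.INTER_CUBIC) for i in(a,b)])[:,:,::-1])
E
```

```text
[ 0.47663389 -0.25241298  0.32504761] [[ 0.805  0.593 -0.   ]
 [ 0.593 -0.805  0.005]
 [ 0.003 -0.004 -1.   ]] [ 1.05053381  0.25506808 -0.72873944  1.69669572  0.17243679  1.25892067
 -0.65139552]
```

View pics/c2.png

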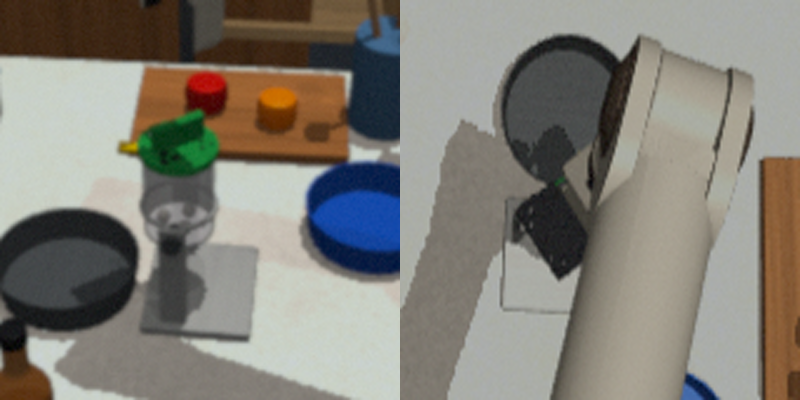

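Emit:
carry_out([
  [0, 0, 1.5],
  [0, 0, 3],
  [0, 0, 5],
  [0, 0, 6.5],
  [0, 0, 6.5],
], roll=[0, 0, 0, 0, 0])

```text
time_s: 2.28
tcp_pos: [0.4708, -0.2617, 0.2587]
tool_rot: [0.953, 0.304, -0.002, -0.002]
ft_force: [-0.2, 0.0, -0.8]
opening: 1.0
```

Emit:
carry_out([
  [0, 0, 0],
  [0, 0, 0],
  [0, 0, 0],
  [0, 0, 0],
  [0, 0, 0],
], roll=[0, 0, 0, 0, 0])

```text
time_s: 2.7
tcp_pos: [0.4741, -0.2608, 0.2626]
tool_rot: [0.952, 0.306, 0.0, 0.001]
ft_force: [0.0, 0.1, 0.6]
opening: 1.002
```

Emit:
carry_out([
  [0.2, -0.2, 1],
  [0.2, -0.2, 2],
  [0.2, -0.2, 3],
  [0.2, -0.2, 4],
  [0.2, -0.2, 4.5],
], roll=[0, 0, 0, 0, 0])

```text
time_s: 3.12
tcp_pos: [0.4731, -0.2573, 0.2144]
tool_rot: [0.952, 0.306, -0.001, -0.001]
ft_force: [-0.1, 0.1, 0.6]
opening: 0.998
```

Emit:
carry_out([
  [0, 0, 0.4],
  [0, 0, 0.8],
  [0, 0, 1.2],
  [0, 0, 1.2],
  [0, 0, 1.2],
], roll=[0, 0, 0, 0, 0])

```text
time_s: 3.53
tcp_pos: [0.4742, -0.2578, 0.2047]
tool_rot: [0.952, 0.306, 0.0, -0.0]
ft_force: [-0.4, 0.2, 0.3]
opening: 1.001
```

```bash
python3 - <<'E'
from h import *
s=sense();print(s['tcp_pos'],s['ft_force'])
a=camera('side')[80:200,240:400]
cv2.imwrite('pics/c3.png',cv2.resize(a,(800,600),interpolation=cv2.INTER_CUBIC)[:,:,::-1])
E
```

```text
[ 0.47424646 -0.2577697   0.20473012] [-0.39800554  0.18361908  0.32198348]
```

View pics/c3.png

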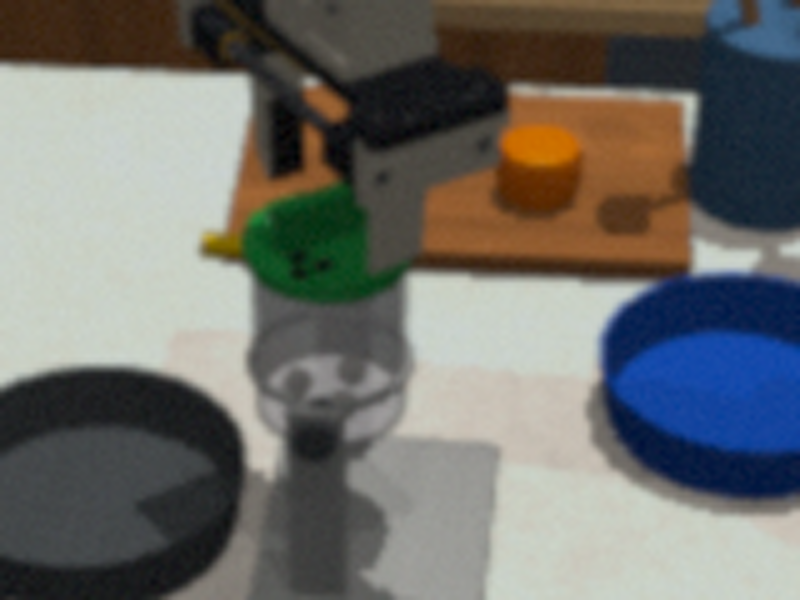

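Emit:
carry_out([
  [0, 0, 0.15],
  [0, 0, 0.3],
  [0, 0, 0.3],
  [0, 0, 0.3],
  [0, 0, 0.3],
], roll=[0, 0, 0, 0, 0])

```text
time_s: 4.0
tcp_pos: [0.4742, -0.2578, 0.2018]
tool_rot: [0.952, 0.306, 0.0, 0.0]
ft_force: [-0.8, -0.0, 0.2]
opening: 0.998
```

Emit:
carry_out([
  [0, 0, 0],
  [0, 0, 0],
  [0, 0, 0],
  [0, 0, 0],
  [0, 0, 0],
], roll=[0, 0, 0, 0, 0], claw=-1)

```text
time_s: 4.42
tcp_pos: [0.4742, -0.2578, 0.2018]
tool_rot: [0.952, 0.306, 0.0, 0.0]
ft_force: [-0.6, -0.4, -0.2]
opening: 0.688
```

Emit:
carry_out([
  [0, 0, 0],
  [0, 0, 0],
  [0, 0, 0],
  [0, 0, 0],
  [0, 0, 0],
], roll=[0, 0, 0, 0, 0])

```text
time_s: 4.83
tcp_pos: [0.4742, -0.2578, 0.2017]
tool_rot: [0.952, 0.306, 0.0, 0.0]
ft_force: [-0.7, -0.4, -0.3]
opening: 0.324
```

Emit:
carry_out([
  [0, 0, 0],
  [0, 0, 0],
  [0, 0, 0],
  [0, 0, 0],
  [0, 0, 0],
], roll=[0, 0, 0, 0, 0])

```text
time_s: 5.25
tcp_pos: [0.4747, -0.2586, 0.2018]
tool_rot: [0.952, 0.306, 0.001, 0.001]
ft_force: [3.5, -3.4, -3.0]
opening: 0.129
```

Emit:
carry_out([
  [0, 0, 0],
  [0, 0, 0],
  [0, 0, 0],
  [0, 0, 0],
  [0, 0, 0],
], roll=[0, 0, 0, 0, 0])

```text
time_s: 5.67
tcp_pos: [0.4747, -0.2586, 0.2018]
tool_rot: [0.952, 0.306, 0.001, 0.001]
ft_force: [3.1, -4.5, -4.3]
opening: 0.129
```

The opening of 0.129 is about 12 mm, so the bar is gripped. Next I'll turn the dial counter-clockwise, which is a negative roll.

Emit:
carry_out([
  [0, 0, 0],
  [0, 0, 0],
  [0, 0, 0],
  [0, 0, 0],
  [0, 0, 0],
], roll=[-0.08, -0.17, -0.27, -0.37, -0.47])

```text
time_s: 6.08
tcp_pos: [0.476, -0.2597, 0.2019]
tool_rot: [0.854, 0.521, 0.001, 0.002]
ft_force: [9.4, -7.4, -10.3]
opening: 0.126
```

Emit:
carry_out([
  [0, 0, 0],
  [0, 0, 0],
  [0, 0, 0],
  [0, 0, 0],
  [0, 0, 0],
], roll=[-0.1, -0.2, -0.3, -0.4, -0.46])

```text
time_s: 6.5
tcp_pos: [0.4777, -0.2601, 0.2019]
tool_rot: [0.712, 0.702, 0.002, 0.004]
ft_force: [15.0, -8.3, -15.0]
opening: 0.126
```

Emit:
carry_out([
  [0, 0, 0],
  [0, 0, 0],
  [0, 0, 0],
  [0, 0, 0],
  [0, 0, 0],
], roll=[0, 0, 0, 0, 0])

```text
time_s: 6.92
tcp_pos: [0.4777, -0.2601, 0.2019]
tool_rot: [0.714, 0.7, 0.002, 0.004]
ft_force: [13.8, -8.4, -14.9]
opening: 0.126
```

Emit:
carry_out([
  [-0.05, 0.1, 0],
  [-0.1, 0.2, 0],
  [-0.15, 0.3, 0],
  [-0.2, 0.4, 0],
  [-0.2, 0.4, 0],
], roll=[0, 0, 0, 0, 0])

```text
time_s: 7.33
tcp_pos: [0.4779, -0.2602, 0.2018]
tool_rot: [0.714, 0.7, -0.0, -0.0]
ft_force: [0.1, -4.3, -1.0]
opening: 0.134
```

Emit:
carry_out([
  [0, 0, 0],
  [0, 0, 0],
  [0, 0, 0],
  [0, 0, 0],
  [0, 0, 0],
], roll=[0, 0, 0, 0, 0], claw=0.0)

```text
time_s: 7.75
tcp_pos: [0.4781, -0.2594, 0.2017]
tool_rot: [0.714, 0.701, 0.0, -0.0]
ft_force: [-1.4, 0.6, -0.6]
opening: 0.439
```

Emit:
carry_out([
  [0, 0, 0],
  [0, 0, 0],
  [0, 0, 0],
  [0, 0, 0],
  [0, 0, 0],
], roll=[0, 0, 0, 0, 0])

```text
time_s: 8.17
tcp_pos: [0.4782, -0.2598, 0.2017]
tool_rot: [0.714, 0.7, 0.0, -0.0]
ft_force: [0.1, -0.2, -0.4]
opening: 0.5
```

Emit:
carry_out([
  [0, 0, -1.5],
  [0, 0, -3],
  [0, 0, -5],
  [0, 0, -7],
  [0, 0, -7],
], roll=[0, 0, 0, 0, 0])

```text
time_s: 8.58
tcp_pos: [0.4804, -0.2603, 0.2755]
tool_rot: [0.714, 0.7, 0.001, 0.003]
ft_force: [1.3, 0.9, 0.4]
opening: 0.5
```

Emit:
carry_out([
  [0, -2, 0],
  [0, -4, 0],
  [0, -6, 0],
  [0, -8, 0],
  [0, -10, 0],
], roll=[0, 0, 0, 0, 0], claw=-1)

```text
time_s: 9.0
tcp_pos: [0.377, -0.2576, 0.2711]
tool_rot: [0.714, 0.7, 0.0, -0.0]
ft_force: [0.0, 0.0, 0.5]
opening: 0.192
```

```bash
python3 - <<'E'
from h import *
s=sense();print(s['tcp_pos'],s['ft_force'],s['opening'])
a=camera('side')[80:200,240:400]
cv2.imwrite('pics/c4.png',cv2.resize(a,(800,600),interpolation=cv2.INTER_CUBIC)[:,:,::-1])
E
```

```text
[ 0.37702323 -0.25764048  0.27111718] [0.04258825 0.04692665 0.52213078] 0.19155894363555925
```

View pics/c4.png

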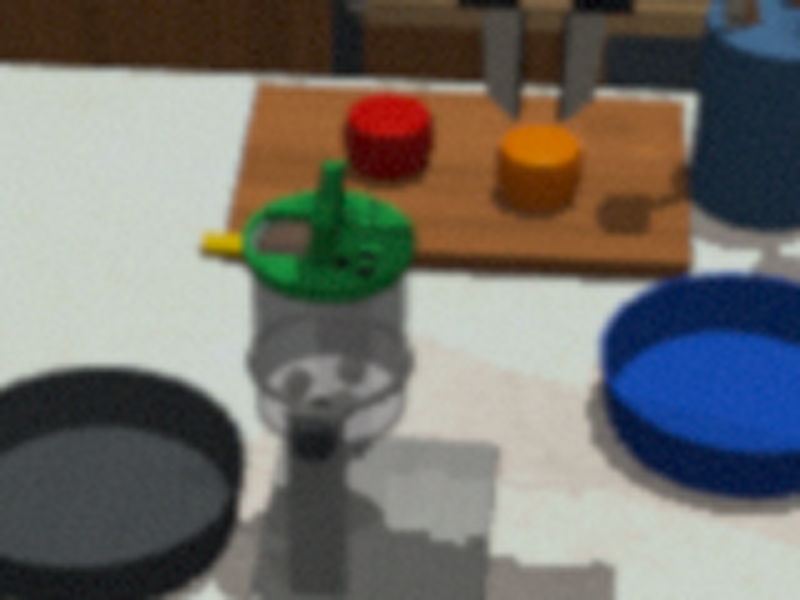

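The largest opening (crop (283,238)) now lies next to the yellow spout (220,243), and the jar is upright. Next I'll shut the fingers and go down behind the rim.

Emit:
carry_out([
  [0, 0, 2],
  [0, 0, 4],
  [0, 0, 6],
  [0, 0, 8],
  [0, 0, 8.5],
], roll=[0, 0, 0, 0, 0])

```text
time_s: 9.47
tcp_pos: [0.3763, -0.2568, 0.1839]
tool_rot: [0.714, 0.7, -0.0, -0.002]
ft_force: [0.1, 0.4, -0.1]
opening: 0.004
```

Emit:
carry_out([
  [0, 0, 0],
  [0, 0, 0],
  [0, 0, 0],
  [0, 0, 0],
  [0, 0, 0],
], roll=[0, 0, 0, 0, 0])

```text
time_s: 9.88
tcp_pos: [0.3788, -0.2584, 0.1876]
tool_rot: [0.714, 0.7, -0.0, 0.001]
ft_force: [-1.0, 0.5, -0.4]
opening: 0.003
```

Emit:
carry_out([
  [0, 0.8, 0],
  [0, 1.6, 0],
  [0, 2.4, 0],
  [0, 3.2, 0],
  [0, 4.0, 0],
], roll=[0, 0, 0, 0, 0])

```text
time_s: 10.3
tcp_pos: [0.4195, -0.2585, 0.1868]
tool_rot: [0.714, 0.701, 0.0, 0.0]
ft_force: [-0.1, -1.1, 0.2]
opening: 0.003
```

Emit:
carry_out([
  [0, 0.5, 0],
  [0, 1.0, 0],
  [0, 1.5, 0],
  [0, 2.0, 0],
  [0, 2.5, 0],
], roll=[0, 0, 0, 0, 0])

```text
time_s: 10.72
tcp_pos: [0.4444, -0.2622, 0.1923]
tool_rot: [0.714, 0.7, -0.003, 0.003]
ft_force: [-17.0, 0.8, 57.3]
opening: 0.006
```

```bash
python3 - <<'E'
from h import *
s=sense();print(s['tcp_pos'],s['ft_force'],s['opening'])
a=camera('side')[80:200,240:400]
cv2.imwrite('pics/c5.png',cv2.resize(a,(800,600),interpolation=cv2.INTER_CUBIC)[:,:,::-1])
E
```

```text
[ 0.44442562 -0.26219408  0.19226742] [-16.95178101   0.77312955  57.29004855] 0.005935418934444913
```

View pics/c5.png

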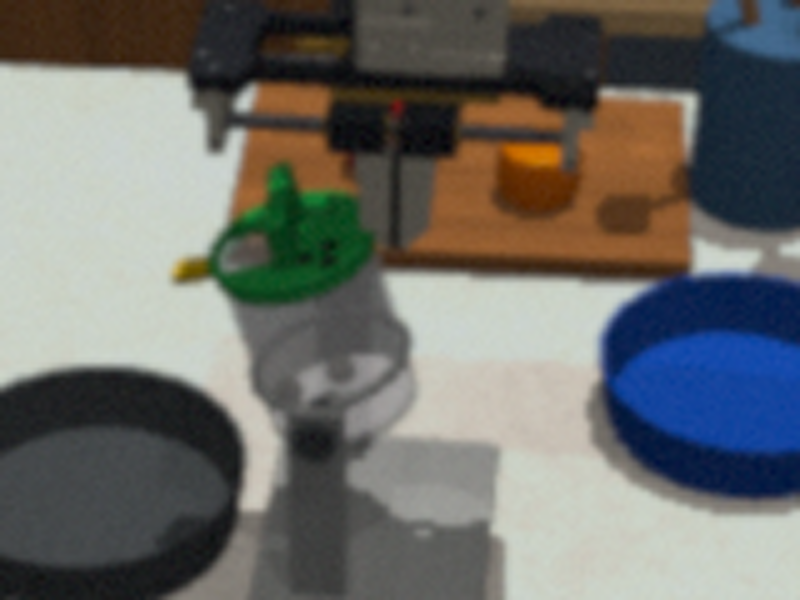

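The jar is part-tipped, but the tapered fingertips are wedging on the rising rim, with 57 N upwards. I'll back off and push on the bar above the disc instead.

Emit:
carry_out([
  [0, -0.5, 0],
  [0, -1.0, 0],
  [0, -1.6, 0],
  [0, -2.3, 0],
  [0, -3.0, 0],
], roll=[0, 0, 0, 0, 0])

```text
time_s: 11.18
tcp_pos: [0.4121, -0.2581, 0.1861]
tool_rot: [0.714, 0.7, 0.0, -0.001]
ft_force: [-0.3, -0.3, -0.5]
opening: 0.001
```

Emit:
carry_out([
  [0, -0.5, -1.5],
  [0, -0.5, -3],
  [0, -0.5, -4.5],
  [0, -0.5, -6],
  [0, -0.5, -6],
], roll=[0, 0, 0, 0, 0])

```text
time_s: 11.6
tcp_pos: [0.409, -0.2591, 0.2487]
tool_rot: [0.714, 0.7, 0.0, 0.002]
ft_force: [-0.2, -0.3, 1.0]
opening: 0.0
```

Emit:
carry_out([
  [0, 1, 0],
  [0, 2, 0],
  [0, 3, 0],
  [0, 3.5, 0],
  [0, 3.5, 0],
], roll=[0, 0, 0, 0, 0])

```text
time_s: 12.02
tcp_pos: [0.4448, -0.2582, 0.246]
tool_rot: [0.713, 0.701, 0.001, -0.001]
ft_force: [0.4, 0.2, 0.5]
opening: 0.003
```

```bash
python3 - <<'E'
from h import *
s=sense();print(s['tcp_pos'],s['ft_force'],s['opening'])
a=camera('side')[80:200,240:400]
cv2.imwrite('pics/c6.png',cv2.resize(a,(800,600),interpolation=cv2.INTER_CUBIC)[:,:,::-1])
E
```

```text
[ 0.44475787 -0.25819297  0.24595424] [0.39295499 0.22748569 0.50680206] 0.003112000307229336
```

View pics/c6.png

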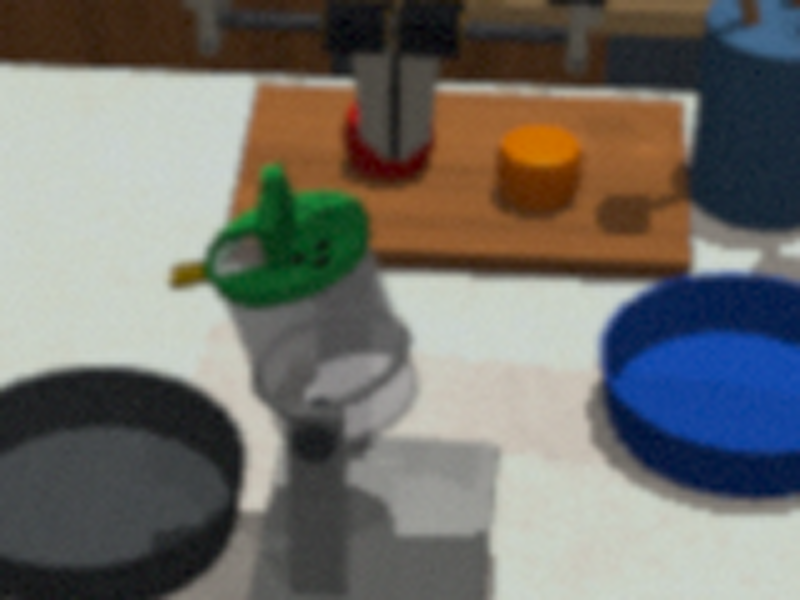

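The jar has stayed tilted by about 0.3 rad, so I'll place the tip behind the bar and push.

Emit:
carry_out([
  [0, 1, 0],
  [0, 2, 0],
  [0, 3.2, 0],
  [0, 3.2, 0],
  [0, 3.2, 0],
], roll=[0, 0, 0, 0, 0])

```text
time_s: 12.48
tcp_pos: [0.476, -0.2593, 0.2466]
tool_rot: [0.713, 0.701, 0.0, -0.0]
ft_force: [0.6, 0.2, -0.5]
opening: 0.005
```

Emit:
carry_out([
  [0, 0, 1],
  [0, 0, 2],
  [0, 0, 3],
  [0, 0, 3.8],
  [0, 0, 3.8],
], roll=[0, 0, 0, 0, 0])

```text
time_s: 12.9
tcp_pos: [0.4733, -0.2594, 0.2062]
tool_rot: [0.714, 0.7, -0.001, -0.002]
ft_force: [-0.7, -0.1, 0.0]
opening: 0.007
```

Emit:
carry_out([
  [0, 0.6, 0],
  [0, 1.2, 0],
  [0, 1.8, 0],
  [0, 2.4, 0],
  [0, 3.0, 0],
], roll=[0, 0, 0, 0, 0])

```text
time_s: 13.32
tcp_pos: [0.5062, -0.2604, 0.2091]
tool_rot: [0.714, 0.7, 0.0, 0.0]
ft_force: [-1.0, 0.1, 0.0]
opening: 0.006
```

Emit:
carry_out([
  [0, 0.5, 0],
  [0, 1.0, 0],
  [0, 1.4, 0],
  [0, 1.4, 0],
  [0, 1.4, 0],
], roll=[0, 0, 0, 0, 0])

```text
time_s: 13.73
tcp_pos: [0.5194, -0.2604, 0.2087]
tool_rot: [0.714, 0.701, 0.0, -0.0]
ft_force: [-0.9, 1.2, 0.5]
opening: 0.005
```

```bash
python3 - <<'E'
from h import *
s=sense();print(s['tcp_pos'],s['ft_force'],s['opening'])
a=camera('side')[80:200,240:400]
cv2.imwrite('pics/c7.png',cv2.resize(a,(800,600),interpolation=cv2.INTER_CUBIC)[:,:,::-1])
E
```

```text
[ 0.51943908 -0.26037438  0.20867249] [-0.91671992  1.17616607  0.4520369 ] 0.005427402811757367
```

View pics/c7.png

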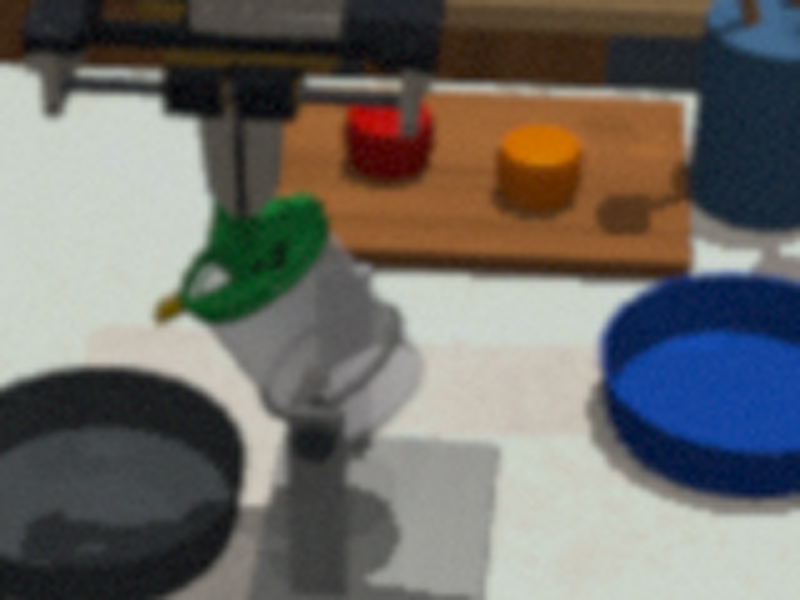

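Tilt is about 0.6 rad, past balance. I'll lift away and let it fall.

Emit:
carry_out([
  [0, 0, -1],
  [0, -1, -3],
  [0, -3, -5],
  [0, -6, -7],
  [0, -9, -9],
], roll=[0, 0, 0, 0, 0])

```text
time_s: 14.2
tcp_pos: [0.4287, -0.2582, 0.2998]
tool_rot: [0.713, 0.701, 0.0, -0.0]
ft_force: [0.0, -2.0, 1.1]
opening: 0.008
```

Emit:
carry_out([
  [0, -1, 0],
  [0, -2, 0],
  [0, -3, 0],
  [0, -3, 0],
  [0, -3, 0],
], roll=[0, 0, 0, 0, 0])

```text
time_s: 14.62
tcp_pos: [0.399, -0.2587, 0.2994]
tool_rot: [0.714, 0.7, -0.001, 0.001]
ft_force: [-0.4, 0.2, 0.4]
opening: 0.005
```

Emit:
carry_out([
  [0, 0, 0],
  [0, 0, 0],
  [0, 0, 0],
  [0, 0, 0],
  [0, 0, 0],
], roll=[0, 0, 0, 0, 0])

```text
time_s: 15.03
tcp_pos: [0.3995, -0.258, 0.2986]
tool_rot: [0.714, 0.701, 0.0, -0.0]
ft_force: [-0.2, -0.1, -0.6]
opening: 0.005
```

Emit:
carry_out([
  [0, 0, 0],
  [0, 0, 0],
  [0, 0, 0],
  [0, 0, 0],
  [0, 0, 0],
], roll=[0, 0, 0, 0, 0])

```text
time_s: 15.45
tcp_pos: [0.3992, -0.2583, 0.2987]
tool_rot: [0.714, 0.7, -0.0, 0.0]
ft_force: [0.1, 0.4, -1.0]
opening: 0.005
```

Emit:
carry_out([
  [0, 0, 0],
  [0, 0, 0],
  [0, 0, 0],
  [0, 0, 0],
  [0, 0, 0],
], roll=[0, 0, 0, 0, 0])

```text
time_s: 15.87
tcp_pos: [0.3992, -0.2583, 0.2987]
tool_rot: [0.714, 0.7, -0.0, 0.0]
ft_force: [-0.5, 0.2, -0.4]
opening: 0.006
```

Emit:
carry_out([
  [0, 0, 0],
  [0, 0, 0],
  [0, 0, 0],
  [0, 0, 0],
  [0, 0, 0],
], roll=[0, 0, 0, 0, 0])

```text
time_s: 16.28
tcp_pos: [0.3992, -0.2583, 0.2987]
tool_rot: [0.714, 0.7, 0.0, -0.0]
ft_force: [-0.4, 0.0, 0.2]
opening: 0.006
```

Emit:
carry_out([
  [0, 0, 0],
  [0, 0, 0],
  [0, 0, 0],
  [0, 0, 0],
  [0, 0, 0],
], roll=[0, 0, 0, 0, 0])

```text
time_s: 16.7
tcp_pos: [0.3992, -0.2583, 0.2987]
tool_rot: [0.714, 0.7, -0.0, 0.0]
ft_force: [0.0, 0.3, -0.4]
opening: 0.007
```

```bash
cat > g.py <<'E'
from h import *
s=sense();print(s['time_s'],s['tcp_pos'],s['ft_force'])
im=camera('side')[:,:,::-1].copy();cv2.imwrite('pics/s8.png',im);cv2.imwrite('pics/t8.png',camera('top')[:,:,::-1])
h=cv2.cvtColor(im,cv2.COLOR_BGR2HSV)
k,_,t,c=cv2.connectedComponentsWithStats(cv2.inRange(h,(50,120,40),(75,255,255)))
print([(t[i],c[i].round()) for i in range(1,k) if t[i,4]>30])
# tin mask: ellipse of inner floor, bright blobs
g=im[150:205,215:300].max(2)
k,_,t,c=cv2.connectedComponentsWithStats((cv2.inRange(h,(0,0,110),(180,90,255))[150:205,215:300]))
print([(t[i],c[i].round(1)) for i in range(1,k) if 3<t[i,4]<200])
E
python3 g.py
```

```text
16.7 [ 0.39916947 -0.2583281   0.29874205] [ 0.02211716  0.3195177  -0.37710795]
[(array([267, 130,  18,  31, 234], dtype=int32), array([275., 144.])), (array([298, 258,  11,  12, 112], dtype=int32), array([303., 264.]))]
[(array([79, 46,  3,  4,  9], dtype=int32), array([79.8, 47.1]))]
```

Emit:
carry_out([
  [0, 0, 0],
  [0, 0, 0],
  [0, 0, 0],
  [0, 0, 0],
  [0, 0, 0],
], roll=[0, 0, 0, 0, 0])

```text
time_s: 17.22
tcp_pos: [0.3992, -0.2583, 0.2987]
tool_rot: [0.714, 0.7, 0.0, 0.0]
ft_force: [0.2, 0.2, 0.1]
opening: 0.005
```

Emit:
carry_out([
  [0, 0, 0],
  [0, 0, 0],
  [0, 0, 0],
  [0, 0, 0],
  [0, 0, 0],
], roll=[0, 0, 0, 0, 0])

```text
time_s: 17.63
tcp_pos: [0.3992, -0.2583, 0.2987]
tool_rot: [0.714, 0.7, 0.0, 0.0]
ft_force: [-0.2, -0.7, 0.6]
opening: 0.007
```

Emit:
carry_out([
  [0, 0, 0],
  [0, 0, 0],
  [0, 0, 0],
  [0, 0, 0],
  [0, 0, 0],
], roll=[0, 0, 0, 0, 0])

```text
time_s: 18.05
tcp_pos: [0.3992, -0.2583, 0.2987]
tool_rot: [0.714, 0.7, 0.0, 0.0]
ft_force: [-0.3, -0.3, 0.1]
opening: 0.003
```

Emit:
carry_out([
  [0, 0, 0],
  [0, 0, 0],
  [0, 0, 0],
  [0, 0, 0],
  [0, 0, 0],
], roll=[0, 0, 0, 0, 0])

```text
time_s: 18.47
tcp_pos: [0.3992, -0.2583, 0.2987]
tool_rot: [0.714, 0.7, 0.0, 0.0]
ft_force: [0.3, 0.1, 0.3]
opening: 0.003
```

Emit:
carry_out([
  [0, -1, 0],
  [0, -2, 0],
  [0, -2, 0],
  [0, -2, 0],
  [0, -2, 0],
], roll=[0, 0, 0, 0, 0])

```text
time_s: 18.88
tcp_pos: [0.3796, -0.2581, 0.2989]
tool_rot: [0.714, 0.7, 0.0, 0.0]
ft_force: [-0.2, -0.3, 0.5]
opening: 0.005
```

```bash
python3 g.py
```

```text
18.8833 [ 0.37961783 -0.25808752  0.2989313 ] [-0.15452172 -0.31159021  0.49454346]
[(array([269, 144,  19,  31, 193], dtype=int32), array([276., 162.])), (array([298, 258,  11,  13, 112], dtype=int32), array([303., 264.]))]
[(array([24, 24,  9,  9, 43], dtype=int32), array([28.1, 27.7])), (array([46, 34,  6,  4, 20], dtype=int32), array([48.5, 35.5]))]
```

```bash
python3 - <<'E'
import cv2,numpy as np
a=cv2.imread('pics/s8.png')[125:215,215:325];b=cv2.imread('pics/t8.png')[110:230,345:440]
cv2.imwrite('pics/c8.png',np.hstack([cv2.resize(a,(480,400),interpolation=cv2.INTER_CUBIC),cv2.resize(b,(316,400),interpolation=cv2.INTER_CUBIC)]))
E
```

View pics/c8.png

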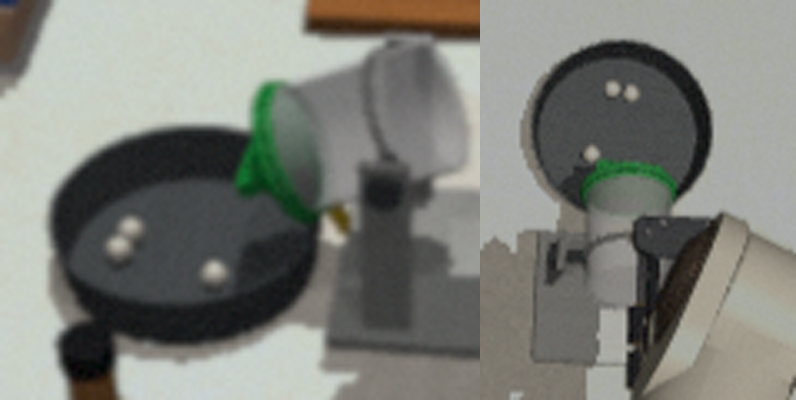

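All three white beads lie in the tin: crop pixels (130,228), (117,247) and (213,272) in the side view, and three in the top view. The tin is level. I'll check the final tilt and that everything has settled, then hand in.

Emit:
carry_out([
  [0, 0, 0],
  [0, 0, 0],
  [0, 0, 0],
  [0, 0, 0],
  [0, 0, 0],
], roll=[0, 0, 0, 0, 0])

```text
time_s: 19.4
tcp_pos: [0.3792, -0.2579, 0.2987]
tool_rot: [0.714, 0.7, 0.0, -0.0]
ft_force: [-0.4, -0.6, -0.2]
opening: 0.003
```

Emit:
carry_out([
  [0, 0, 0],
  [0, 0, 0],
  [0, 0, 0],
  [0, 0, 0],
  [0, 0, 0],
], roll=[0, 0, 0, 0, 0], claw=0.5)

```text
time_s: 19.82
tcp_pos: [0.3792, -0.2579, 0.2988]
tool_rot: [0.714, 0.7, 0.0, 0.0]
ft_force: [0.1, 0.6, -0.3]
opening: 0.319
```

```bash
python3 g.py; python3 - <<'E'
from h import *
for t in(1.4,1.6,1.8,2.0): print(t,proj('side',[.477+.102*np.sin(t),-.257,.12+.102*np.cos(t)]).round(),proj('side',[.477+.073*np.sin(t),-.257,.12+.073*np.cos(t)]).round())
im=cv2.imread('pics/s8.png')[125:215,215:325]
c=atz('side',215+253*110/480,125+185*90/400,.08);print(c)
t=atz('top',340+192/4,120+112/4,.042)
for u,v in((130,228),(117,247),(213,272)):
    b=atz('side',215+u*110/480,125+v*90/400,.011);print(b,np.linalg.norm((b-t)[:2]))
E
```

```text
19.8167 [ 0.37918879 -0.25794842  0.29875832] [ 0.0726599   0.62488699 -0.25336777]
[(array([269, 144,  19,  31, 194], dtype=int32), array([276., 161.])), (array([298, 258,  11,  12, 112], dtype=int32), array([303., 264.]))]
[(array([24, 24,  9,  8, 41], dtype=int32), array([28.2, 27.5])), (array([46, 34,  6,  4, 20], dtype=int32), array([48.5, 35.5]))]
1.4 [[268. 144.]] [[279. 146.]]
1.6 [[268. 150.]] [[279. 150.]]
1.8 [[269. 156.]] [[280. 155.]]
2.0 [[272. 162.]] [[282. 159.]]
[ 0.56464373 -0.23522759  0.08      ]
[ 0.65363594 -0.2710041   0.011     ] 0.04336635652324043
[ 0.65849303 -0.25219366  0.011     ] 0.04876087252031575
[ 0.59399924 -0.23324295  0.011     ] 0.03440936576487326
```

The jar rests at about 2.0 rad. The beads are still, 34–49 mm from the tin's axis, and the gripper is clear.

```bash
python3 -c "
from workcell import close_job
print(close_job())"
```

```text
the job is handed in; nothing more can be done
None
```

The job is done and handed in at about 20 s: the green jar tipped into the tart tin and all three white beads are in it. The hand-in gives no verdict, so this rests on my own checks.

- **Dial:** I gripped the green bar and turned it about 0.93 rad counter-clockwise. A picture showed the largest opening over the yellow spout with the jar upright.
- **Tipping:** My first push, on the dial's rim, wedged the fingertips with about 57 N upwards on the wrist (limit 120 N). That left the jar part-tilted at about 0.3 rad. I backed off and pushed the bar instead, and the jar then fell over by itself to its stop.
- **Last checks:** The jar rests at about 2.0 rad. The beads lie about 34–49 mm from the tin's axis (limit 82 mm) and are at rest, and the tin looked level. The gripper is clear with nothing in it, and the arm never went near the red jar.
- **Disagreement:** The two cameras placed the dial's centre about 3–5 mm apart. I aimed close to the top camera's position, and it caused up to about 15 N sideways force while turning, which I took off before letting go.

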